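# Turn sample tiles over on the flip ramp

## Robot

A 6-joint arm with a two-finger parallel gripper is mounted at the origin on the work surface. World frame = base frame: x ahead of the robot, y to its left, z up, the work surface at z = 0. Lengths are in m, angles in rad, forces in N, time in s.
With the tool pointing down it reaches from about 0.25 to 0.775 m from the base axis. Payload 4 kg.
Tool frame: the origin (TCP) lies at the very end of the fingers, on their centre line; the grasp point (between the pads) lies 19 mm behind it (robot.pinch_z is the distance from the TCP to the grasp point, in m); z points along the fingers, y is the line along which they close (so a half turn about z gives the same grasp; the last joint's range is limited). The gripper opens to 94 mm and grips with 3 to 60 N. Pads are 16 mm wide; open, the fingers measure 119 mm over their backs; the gripper's body (75 mm by 177 mm) begins 78 mm behind the grasp point.
Start: joints at [1.093, 0.087, 1.371, -0, 1.684, -0.103], TCP at [0.201, 0.512, 0.206] pointing down, gripper open.
Joint ranges: [-3.1, 3.1], [-0.76, 2.03], [0.27, 2.55], [-1.08, 4.22], [0.17, 2.65], [-2.57, 2.57]. Speed limits (rad/s): [2.79, 2.79, 3.14, 3.14, 3.14, 3.14].

## Interface

Orientations are given as [roll, pitch, yaw] about the fixed x, y, z axes, in that order (R = Rz(yaw) Ry(pitch) Rx(roll)).
In Python, from bench import robot gives the robot as it stands.
- The arm moves only by the tool arm_command, never from a script. Its argument "targets" is one flat list of numbers, 7 for each row, row after row: the turn, a rotation vector about the tool's x, y, z in degrees, then the shift along the tool's x, y, z in mm, then the closure, from -1 (fully open) to 1 (shut). In form: [ax, ay, az, x, y, z, hand, ax, ay, az, x, y, z, hand, ...]. A call has 1 to 20 rows; each row is the pose to reach, as a shift and turn from the pose commanded when the call began, along the tool's axes at that moment; what a row does not reach only later rows make up. A row lasts 1/10 s, in which the tool goes at most 50 mm and 8.59 degrees, less where a joint would pass 70% of its speed; a pose out of reach is approached as far as the arm can. A call with a gripper value outside its range is refused whole. The fingers move at their own pace and stop on an object; the grip force is fixed at half the most. Time passes only in rows, so rows that repeat a pose let the fingers close. It gives the time, the measured TCP pose, the force, the opening and the grip force at its end, in the units of the state.
- robot.get_obs(): the state, without advancing time (a new reading comes with each control period).
- robot.snapshot(name): name is "side" or "top"; returns a dict with "color" (420x560x3 uint8, red, green, blue), "range_z" (420x560 float32, m along the optical axis (not along the pixel's ray), 0 where there is no reading), "fx", "fy", "cx", "cy" (pixels), "T" (4x4, takes a point from camera to world coordinates). Camera axes: x right, y down, z forward; pixel columns grow to the right and rows downward; lengths in m; the calibration is good to about 2 mm. A picture is of the moment at which its call begins.
- robot.close_job(): hands the job in; it is judged then, once.
The state is a dict: "time": time; "joint_positions": joint angles; "qvel": joint speeds; "joint_torque": joint torques, N m; "tool_pos": TCP position; "ee_rot": TCP orientation; "wrist_force": force on the tool from outside, world axes, zero at the start; "wrist_torque": the same for the moment, N m; "width": finger opening in m; "finger_force": force on a finger pad.
Only numpy, scipy, OpenCV 4.12 (cv2) and the standard library are available. Lean on these libraries where they do the work, as an engineer would, in place of code of your own. Each camera call takes 0.05 s, during which the arm holds its last target. There are 200 camera calls.

## Task

Swing the orange dust cover right aside to clear the grey landing pad behind the flip ramp, then turn over every blue-painted tile by dropping it across the ramp's top edge so that it tumbles onto the pad bare wood up. Lay each turned tile flat, bare side up and wholly on the white coating board, none on top of another, and when all are there swing the cover fully back over the pad. Leave the glue bottle, brush and tape where they are.

Things in the scene. Friction and masses are not known exactly. Their poses are not given: they have to be found in the camera images.
- station: Fixed plywood flip ramp and landing pad in one; axes level, z up. Origin on the bench right below the middle of the ramp's top edge. The edge runs along x (-60 to 60 mm) at y = 0. The ramp slopes down towards -y to the bench at y = -90 mm; its back is an upright wall at y = 0 facing +y, with the pad at its foot
- ramp_edge (a point): middle of the straight, level steel top edge, 106 mm above the bench; axes as station. A tile held level 5 to 30 mm over it, long side along y, its centre 10 to 25 mm past the edge (+y), and let go, lands on the pad turned over, its centre some 60 to 95 mm from the wall. Centre short of the edge: it slides down the ramp unturned; over 30 mm past it: it may end leaning on the wall
- pad (a point): middle of the grey landing pad's flat top, 6 mm above the bench, 78 mm from the ramp's upright wall; axes as station. The pad is 200 mm (x) by 156 mm (y), without rims at its x sides (beside one stands the pin); along the far y edge stands a 20 mm high, 6 mm thick wooden strip
- cover (a joint): angle (rad) of the orange dust cover, a level plate 206 x 130 x 4 mm that turns about one upright pin, with its underside 34 mm above the bench: 0 = fully over the pad (end stop), up to 1.75 = swung aside (end stop). Growing values turn it clockwise seen from above. At 0 it spans station x -80 to 126, y 15 to 145 mm. Light friction: stays where left. Starts shut or slightly ajar
- cover_pin (a point): the cover's pivot axis (fixed to the station at its x = 120, y = 22 mm), at the height of the cover's underside, 34 mm above the bench
- cover_knob (a point): top of the round black upright knob on the cover, 24 mm in diameter, rising 36 mm from the cover's top face (from 38 to 74 mm above the bench). This point is at the knob's top face, on its axis, 136 mm from the pin axis; with the cover at 0 it is 110 mm from the pin in station -x and 80 mm in station +y
- stock_board: flat brown card board on the bench, 330 mm (x) by 170 mm (y), 6 mm thick, fixed; the tiles start on it. Origin: centre of its underside
- coating_board: white flat board on the bench, 290 mm (its x) by 190 mm (its y), 12 mm thick, no rim, fixed; the turned tiles are to lie on it. Origin: centre of its underside
- tile1: wooden finish-sample tile, 46 mm (its x) by 84 mm (its y) by 10 mm thick (its z), about 35 g; its +z face is painted glossy blue, its -z face is bare pale wood; origin at its centre. Starts on the cardboard stock board with the blue face up; may be absent
- tile2: wooden finish-sample tile, 46 mm (its x) by 84 mm (its y) by 10 mm thick (its z), about 35 g; its +z face is painted glossy blue, its -z face is bare pale wood; origin at its centre. Starts on the cardboard stock board with the blue face up; may be absent
- tile3: wooden finish-sample tile, 46 mm (its x) by 84 mm (its y) by 10 mm thick (its z), about 35 g; its +z face is painted glossy blue, its -z face is bare pale wood; origin at its centre. Starts on the cardboard stock board with the blue face up; may be absent
- glue_bottle: yellow bottle with a red cap, 56 mm across, 150 mm high, loose; leave alone. Origin: centre of its underside
- brush: brush lying on the bench along its x, 170 mm long, loose; leave alone. Origin: under its middle
- tape: yellow roll of tape lying flat, 90 mm across, 22 mm high, loose; leave alone. Origin: centre of its underside

How it is judged:
On the way, in this order (a step that is already met when the one before it is completed fails the run):
1. the dust cover is swung right aside, off the pad (more than 1.3 rad) (value of joint cover above 1.3 rad), for 0.2 s.
2. a tile lies bare side up and flat on the uncovered landing pad (value of joint cover above 1.3 rad and ((x of tile1 in the frame of station between -0.11 and 0.11 m and y of tile1 in the frame of station between 0 and 0.165 m and z of tile1 in the frame of station between 0.007 and 0.016 m and angle between tile1's own z axis and vertical above 3 rad) or (x of tile2 in the frame of station between -0.11 and 0.11 m and y of tile2 in the frame of station between 0 and 0.165 m and z of tile2 in the frame of station between 0.007 and 0.016 m and angle between tile2's own z axis and vertical above 3 rad) or (x of tile3 in the frame of station between -0.11 and 0.11 m and y of tile3 in the frame of station between 0 and 0.165 m and z of tile3 in the frame of station between 0.007 and 0.016 m and angle between tile3's own z axis and vertical above 3 rad))), for 0.2 s.
3. every tile lies flat on the coating board, bare side up (x of tile1 in the frame of coating_board between -0.124 and 0.124 m and y of tile1 in the frame of coating_board between -0.074 and 0.074 m and z of tile1 in the frame of coating_board between 0.013 and 0.021 m and angle between each of tile1, tile2, tile3's own z axis and vertical above 3 rad and x of tile2 in the frame of coating_board between -0.124 and 0.124 m and y of tile2 in the frame of coating_board between -0.074 and 0.074 m and z of tile2 in the frame of coating_board between 0.013 and 0.021 m and x of tile3 in the frame of coating_board between -0.124 and 0.124 m and y of tile3 in the frame of coating_board between -0.074 and 0.074 m and z of tile3 in the frame of coating_board between 0.013 and 0.021 m), for 0.2 s.
At the end, for the whole second after the job is handed in: Every tile present lies at rest, flat on the coating board with the bare side up (within about 0.14 rad), its centre within 124 mm (board x) and 74 mm (board y) of the board's middle and not on another tile, and the cover is back within 0.12 rad of fully shut (all of step 3 and value of joint cover below 0.12 rad and linear speed of each of tile1, tile2, tile3 below 0.02 m/s); the robot touches nothing.
It fails at once if the glue bottle is moved more than 30 mm or knocked over (distance of glue_bottle from where it was at the start of the episode above 0.03 m or angle between glue_bottle's own z axis and vertical above 0.5 rad).
It fails at once if the tape is moved more than 30 mm or knocked over (distance of tape from where it was at the start of the episode above 0.03 m or angle between tape's own z axis and vertical above 0.5 rad).
It fails at once if the brush is moved more than 30 mm (distance of brush from where it was at the start of the episode above 0.03 m).
Of tile1, tile2, tile3 only 2 to 3 are there at a start; the rules pass over those that are not, and their reading is None.
At some moment in a run one of tile1, tile2, tile3 may be knocked a few centimetres aside while the robot is not near it.
Once in a run the grip may slacken for a moment while it holds something.
It also fails if it takes over 210 s, if anything falls off the work surface, if the arm or the gripper's body presses on something with over 40 N, if the wrist force passes 120 N, or if a joint passes its speed limit or range.

## Working session

There is one attempt and no reset: what is moved stays moved. The work goes in short steps, Python scripts to look and compute and a tool call to move; the robot and the scene stay as the last step left them, time stands still between calls to the robot, and variables do not carry over. Pictures are saved under pics/ and viewed, at most 14 in all, crops included, and the job is handed in when it is done.

Besides the shell and the picture viewer there is one more tool, called after "Emit:" by a JSON object that holds its "name" and its "arguments". arm_command: Moves the arm, as the interface text tells. Its arguments: {"type":"object","properties":{"targets":{"type":"array"}},"required":["targets"]}

```bash
mkdir -p pics; ls
python3 - <<'E'
from bench import robot
import cv2,numpy as np
o=robot.get_obs();print({k:np.round(v,3) for k,v in o.items()})
for n in("top","side"):
    s=robot.snapshot(n);cv2.imwrite(f"pics/{n}0.png",s["color"][...,::-1]);print(n,s["fx"],s["fy"],s["cx"],s["cy"],np.round(s["T"],3).tolist())
    np.savez(f"{n}0.npz",**s)
E
```

```text
pics
{'time': np.float64(0.0), 'joint_positions': array([ 1.093,  0.088,  1.372, -0.   ,  1.684, -0.103]), 'qvel': array([ 0.001,  0.   , -0.001, -0.002,  0.   ,  0.001]), 'joint_torque': array([ 2.0000e-03, -3.4017e+01, -3.0244e+01,  7.2000e-02,  3.3000e-02,
       -0.0000e+00]), 'tool_pos': array([0.201, 0.511, 0.204]), 'ee_rot': array([-3.139, -0.   ,  2.767]), 'wrist_force': array([-0.589,  0.391, -0.853]), 'wrist_torque': array([-0.058,  0.016,  0.023]), 'finger_force': np.float64(0.0), 'width': np.float64(0.094)}
top 435.15482214301016 435.15482214301016 282.80924905429595 211.01834545606624 [[-0.0, -0.999, 0.054, 0.505], [-1.0, 0.0, 0.003, 0.013], [-0.003, -0.054, -0.999, 1.06], [0.0, 0.0, 0.0, 1.0]]
side 398.14977337779175 398.14977337779175 285.00814831363147 212.54894670686954 [[-0.996, -0.058, 0.074, 0.517], [-0.093, 0.482, -0.871, 0.75], [0.015, -0.874, -0.485, 0.493], [0.0, 0.0, 0.0, 1.0]]
```

View pics/top0.png

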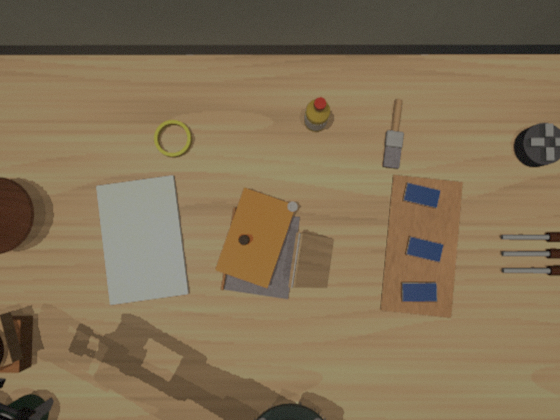

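View pics/side0.png

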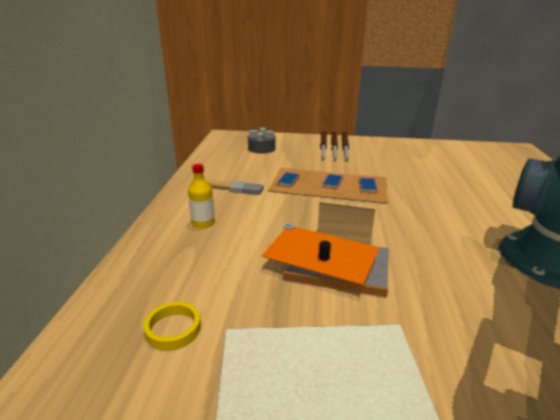

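Top view: tiles at about (422,195), (425,249) and (419,292) on the stock board. The cover is ajar, with the knob at (244,240), the pin at (292,207) and the ramp edge near col 297. The coating board is centred near (143,240), the tape is at (173,138), the bottle at (317,115) and the brush at (395,135). The side view agrees.

```bash
cat > h.py <<'E'
import numpy as np, cv2
from bench import robot
def snap(n,save=None):
    s=robot.snapshot(n)
    if save: cv2.imwrite(f"pics/{save}.png",s["color"][...,::-1])
    return s
def ray(s,px,z):
    px=np.atleast_2d(px).astype(float); T=s["T"]
    d=np.c_[(px[:,0]-s["cx"])/s["fx"],(px[:,1]-s["cy"])/s["fy"],np.ones(len(px))]@T[:3,:3].T
    return T[:3,3]+d*((z-T[2,3])/d[:,2])[:,None]
def cloud(s):
    v,u=np.indices(s["range_z"].shape); r=s["range_z"]
    P=np.stack([(u-s["cx"])/s["fx"]*r,(v-s["cy"])/s["fy"]*r,r],-1)
    return P@s["T"][:3,:3].T+s["T"][:3,3]
def hsv(s): return cv2.cvtColor(s["color"],cv2.COLOR_RGB2HSV)
def blobs(m,lo,hi=1e9):
    m=cv2.morphologyEx(m.astype(np.uint8),cv2.MORPH_OPEN,np.ones((2,2)))
    return [c for c in cv2.findContours(m,cv2.RETR_EXTERNAL,cv2.CHAIN_APPROX_NONE)[0] if lo<cv2.contourArea(c)<hi]
def rect(s,c,z):
    """centre, (short,long) mm, direction of long side (deg, world)"""
    P=ray(s,c.reshape(-1,2),z)[:,:2]*1000
    b=cv2.boxPoints(cv2.minAreaRect(P.astype(np.float32)))
    e=[b[1]-b[0],b[2]-b[1]]; e.sort(key=np.linalg.norm)
    a=np.degrees(np.arctan2(e[1][1],e[1][0]))%180
    return b.mean(0).round(1),[round(float(np.linalg.norm(x)),1) for x in e],round(float(a),1)
def zmed(s,c):
    m=np.zeros(s["range_z"].shape,np.uint8); cv2.drawContours(m,[c],-1,1,-1)
    z=cloud(s)[...,2][(m>0)&(s["range_z"]>0)]; return round(float(np.median(z))*1000,1)
def blue(s):
    h=hsv(s); return (h[...,0]>100)&(h[...,0]<130)&(h[...,1]>120)&(h[...,2]>40)
def go(x,y,z,yaw=None):
    """tool-axis shift (mm) and turn (deg) to a world TCP target (mm, deg)"""
    o=robot.get_obs(); p=np.array(o["tool_pos"])*1000
    R=cv2.Rodrigues(np.zeros(3))[0]
    from scipy.spatial.transform import Rotation as Q
    q=Q.from_euler("xyz",o["ee_rot"]); y0=np.degrees(o["ee_rot"][2])
    if yaw is None: yaw=y0
    yaw=y0+(yaw-y0+90)%180-90
    r=(q.inv()*Q.from_euler("xyz",[180,0,yaw],degrees=True)).as_rotvec(degrees=True)
    print("turn",r.round(1),"shift",q.inv().apply(np.array([x,y,z])-p).round(1),"| at",p.round(1),round(y0,1),"j6",round(float(o["joint_positions"][5]),2),"t",o["time"],"w",round(float(o["width"]),4))
E
cat > m0.py <<'E'
from h import *
class S(dict):pass
for n in("top","side"):
    s={k:v for k,v in np.load(f"{n}0.npz").items()}; s={k:(float(v) if v.ndim==0 else v) for k,v in s.items()}
    h=hsv(s); C=cloud(s); print(n)
    for c in blobs(blue(s),60): print(" tile",rect(s,c,.016),"z",zmed(s,c))
    w=(h[...,1]<60)&(h[...,2]>140)
    for c in blobs(w,2000): print(" white",rect(s,c,.012),zmed(s,c))
    o=(h[...,0]>5)&(h[...,0]<18)&(h[...,1]>215)&(h[...,2]>120)
    for c in blobs(o,800): print(" cover",rect(s,c,.038),zmed(s,c))
    Z=C[...,2]; box=(C[...,0]>.3)&(C[...,0]<.62)&(C[...,1]>-.15)&(C[...,1]<.2)
    m=box&(Z>.09)&(Z<.12); P=C[m][:,:3]*1000; print(" edge",len(P),P[:,2].max().round(1) if len(P) else 0)
    if len(P)>10:
        r=cv2.minAreaRect(P[:,:2].astype(np.float32)); print(cv2.boxPoints(r).round(1).tolist())
    k=box&(h[...,2]<60)&(Z>.06)&(Z<.085)
    if k.any(): print(" knob",np.median(C[k],0).round(4),k.sum(), P.shape)
E
python3 m0.py
```

```text
top
 tile (array([ 464.5, -343.8], dtype=float32), [35.4, 36.5], 75.9) z 15.1
 tile (array([ 595.5, -330.7], dtype=float32), [37.0, 54.1], 75.8) z 14.8
 white (array([491.6, 354.7], dtype=float32), [188.3, 290.0], 7.9) 10.8
 edge 453 108.7
[[387.3999938964844, -15.100000381469727], [505.70001220703125, -32.70000076293945], [508.70001220703125, -12.199999809265137], [390.5, 5.400000095367432]]
 knob [0.4973 0.0969 0.0716] 7 (453, 3)
side
 tile (array([ 368. , -301.5], dtype=float32), [35.3, 63.8], 90.4) z 16.3
 tile (array([ 467.9, -316. ], dtype=float32), [34.3, 63.5], 78.7) z 16.3
 tile (array([ 597.2, -311.6], dtype=float32), [33.9, 63.1], 77.2) z 16.4
 white (array([494.4, 348. ], dtype=float32), [163.8, 285.6], 7.6) 11.9
 cover (array([496.9,  86.5], dtype=float32), [133.7, 203.7], 160.7) 37.9
 edge 413 107.7
[[388.8999938964844, -9.100000381469727], [507.3999938964844, -25.600000381469727], [509.5, -10.5], [391.0, 5.900000095367432]]
 knob [0.4948 0.1145 0.0711] 89 (413, 3)
```

Run:
```python
import cv2
a=cv2.imread("pics/top0.png")[170:310,90:340];cv2.imwrite("pics/c0.png",cv2.resize(a,None,fx=3.2,fy=3.2,interpolation=2))
```

```text
(no output)
```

View pics/c0.png

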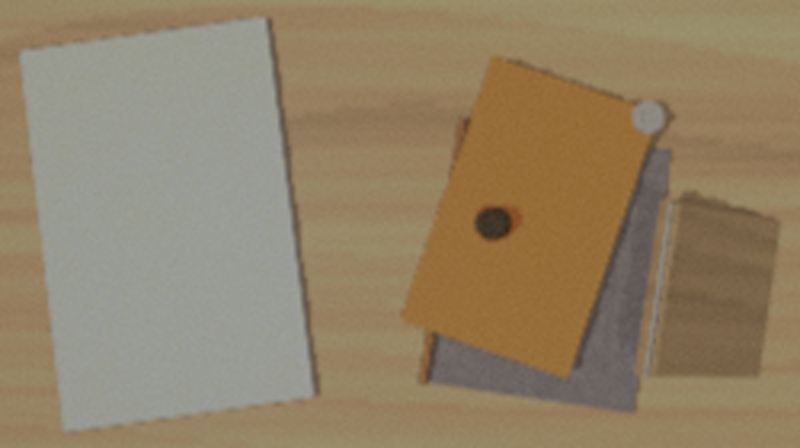

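The crop shows the cover swung about 27° from the pad. The pin is at about (292.5,206.5) px, the knob at (244,239.7) and the ramp edge runs from (299,233) to (291.5,287).

```bash
cat > st.py <<'E'
import numpy as np
O=np.array([449.7,-3.0]); a=np.radians(-8.1)
X=np.array([np.cos(a),np.sin(a)]); Y=np.array([-np.sin(a),np.cos(a)])
W=lambda x,y: O+x*X+y*Y          # station mm -> world mm
L=lambda p:(np.dot(np.asarray(p)-O,X),np.dot(np.asarray(p)-O,Y))
E
sed -i 's/return (h\[...,0\]>100).*/return (h[...,0]>95)\&(h[...,0]<135)\&(h[...,1]>90)\&(h[...,2]>25)/' h.py
python3 - <<'E'
from h import *; from st import *
D={}
for n in("top","side"):
    s=np.load(f"{n}0.npz"); s={k:(float(s[k]) if s[k].ndim==0 else s[k]) for k in s}; D[n]=s
    for c in blobs(blue(s),60): print(n,"tile",rect(s,c,.016),"z",zmed(s,c),"px",c.reshape(-1,2).mean(0).round())
t=D["top"]
k=ray(t,[244.1,239.5],.074)[0,:2]*1000; p=ray(t,[292.5,206.5],.036)[0,:2]*1000
kc=D["side"]; print("knob side",ray(kc,[324.5,244],.074)*1000)
print("knob",k,"pin",p,"pin model",W(120,22),"dist",np.linalg.norm(k-W(120,22)))
v=np.array(L(k))-[120,22]; print("cover angle",np.arctan2(80,-110)-np.arctan2(v[1],v[0]))
h=hsv(t); 
for q in [(419,205),(422,195),(425,249),(143,240),(250,220),(244,240)]: print(q,h[q[1],q[0]])
E
```

```text
top tile (array([ 366.3, -310.3], dtype=float32), [37.7, 76.1], 90.0) z 14.8 px [420. 293.]
top tile (array([ 468.3, -325.4], dtype=float32), [39.4, 77.0], 75.9) z 15.0 px [426. 250.]
top tile (array([ 597.6, -320.7], dtype=float32), [39.0, 76.9], 76.8) z 14.9 px [423. 196.]
side tile (array([ 367.9, -301.7], dtype=float32), [36.7, 64.8], 90.5) z 16.3 px [369. 185.]
side tile (array([ 468.5, -316.1], dtype=float32), [35.8, 65.2], 77.3) z 16.3 px [333. 181.]
side tile (array([ 597.3, -311.4], dtype=float32), [35.3, 65.7], 77.2) z 16.4 px [289. 179.]
knob side [[494.62489723 110.22329691  74.        ]]
knob [493.87250992 103.34716425] pin [571.08750908  -6.97751444] pin model [571.60266603   1.87237264] dist 127.82453012235165
cover angle 0.14696276328777547
(419, 205) [ 14 126 128]
(422, 195) [109 128  96]
(425, 249) [108 118  99]
(143, 240) [ 34  13 155]
(250, 220) [ 17 163 150]
(244, 240) [18 86 65]
```

```bash
python3 -c "
from h import *
go(494,105,180,125)"
```

```text
turn [-0.1  0.  33.5] shift [-421.3 -270.9   24.9] | at [201.1 511.4 204.4] 158.5 j6 -0.1 t 0.1 w 0.0942
```

Emit:
{"name": "arm_command", "arguments": {"targets": [0,0,8,-105,-68,6,-0.2,0,0,16,-210,-135,12,-0.2,0,0,24,-315,-203,18,-0.2,0,0,33.5,-421,-271,25,-0.2,0,0,33.5,-421,-271,25,-0.2,0,0,33.5,-421,-271,25,-0.2,0,0,33.5,-421,-271,25,-0.2,0,0,33.5,-421,-271,25,-0.2,0,0,33.5,-421,-271,25,-0.2,0,0,33.5,-421,-271,25,-0.2,0,0,33.5,-421,-271,25,-0.2,0,0,33.5,-421,-271,25,-0.2,0,0,33.5,-421,-271,25,-0.2,0,0,33.5,-421,-271,25,-0.2]}}

```text
time: 1.5
tool_pos: [0.4932, 0.1069, 0.1806]
ee_rot: [3.141, -0.0, 2.184]
wrist_force: [0.7, 0.8, -0.4]
width: 0.0562
finger_force: 0.0
```

Run:
```python
from h import *
o=robot.get_obs(); p=o["tool_pos"]; print(np.round(p,4),np.round(o["ee_rot"],3),o["width"],o["wrist_force"])
im=[]
for n in("top","side"):
    s=snap(n); np.savez(f"{n}1.npz",**s); T=np.linalg.inv(s["T"])
    a=s["color"][...,::-1].copy()
    yw=o["ee_rot"][2]; ty=np.array([np.sin(yw),-np.cos(yw),0])
    for k in(-.025,0,.025):
        q=T[:3,:3]@(p+k*ty)+T[:3,3]; u=(s["fx"]*q[0]/q[2]+s["cx"],s["fy"]*q[1]/q[2]+s["cy"]); print(n,np.round(u,1))
        if n=="side": cv2.circle(a,tuple(int(round(x)) for x in u),1,(255,0,255),-1)
    u=np.round(u).astype(int); im.append(cv2.resize(a[u[1]-75:u[1]+75,u[0]-75:u[0]+75],None,fx=2.6,fy=2.6))
cv2.imwrite("pics/c1.png",np.hstack(im))
```

```text
[0.4932 0.1069 0.1806] [ 3.141 -0.     2.184] 0.05624301417170958 [ 0.65958839  0.79601839 -0.39063726]
top [244.6 250.6]
top [237.5 240.4]
top [230.4 230.3]
side [340.4 190.2]
side [329.1 193. ]
side [317.4 196. ]
```

View pics/c1.png

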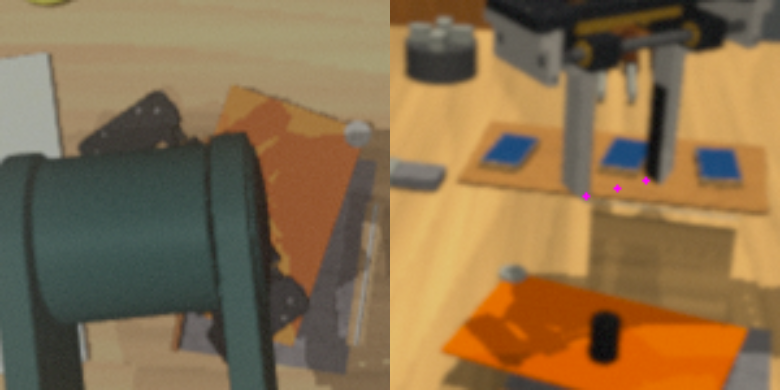

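The side view's projected TCP falls right on the fingertips, so the side calibration holds. The top view is about 8.5 mm off in y, so I'll correct for that. The knob is at about (494,110).

```bash
sed -i 's/    s=robot.snapshot(n)/    s=robot.snapshot(n)\n    if n=="top": s["T"]=np.array(s["T"]); s["T"][1,3]+=.0085/' h.py; python3 -c "
from h import *
go(493.5,110.5,50,125)"
```

```text
turn [0.  0.  0.2] shift [  2.9   2.2 130.7] | at [493.4 106.8 180.7] 125.2 j6 -0.51 t 1.6 w 0.0564
```

Emit:
{"name": "arm_command", "arguments": {"targets": [0,0,0,3,2,40,-0.2,0,0,0,3,2,80,-0.2,0,0,0,3,2,105,-0.2,0,0,0,3,2,120,-0.2,0,0,0,3,2,130,-0.2,0,0,0,3,2,130,-0.2,0,0,0,3,2,130,-0.2,0,0,0,3,2,130,0.2,0,0,0,3,2,130,1,0,0,0,3,2,130,1,0,0,0,3,2,130,1,0,0,0,3,2,130,1,0,0,0,3,2,130,1,0,0,0,3,2,130,1,0,0,0,3,2,130,1]}}

```text
time: 3.1
tool_pos: [0.494, 0.1091, 0.0508]
ee_rot: [3.141, 0.0, 2.182]
wrist_force: [-0.7, 0.2, 1.6]
width: 0.0232
finger_force: 30.0
```

```bash
cat > arc.py <<'E'
import sys
from h import *; from st import *
# rows swinging the gripped knob by total radians (clockwise +) about the pin, as tool shifts
tot,n,rep,hand=float(sys.argv[1]),int(sys.argv[2]),int(sys.argv[3]),float(sys.argv[4])
from scipy.spatial.transform import Rotation as Q
o=robot.get_obs(); p=np.array(o["tool_pos"])*1000; q=Q.from_euler("xyz",o["ee_rot"]); pin=W(120,22)
v=p[:2]-pin; l=np.array(L(p[:2]))-[120,22]
print("r",np.linalg.norm(v),"cover",np.arctan2(80,-110)-np.arctan2(l[1],l[0]),"w",o["width"],"F",np.round(o["wrist_force"],1))
out=[]
for i in list(range(1,n+1))+[n]*rep:
    d=-tot*i/n; c,s=np.cos(d),np.sin(d); w=pin+np.array([c*v[0]-s*v[1],s*v[0]+c*v[1]])
    t=q.inv().apply([*(w-p[:2]),0]); out+=[0,0,round(np.degrees(-d),1),*t.round(0).astype(int).tolist(),hand]
print(out)
E
python3 arc.py 1.5 16 4 1
```

```text
r 132.38532883428988 cover 0.17421447682561597 w 0.02324999334153699 F [-0.7  0.2  1.6]
[0, 0, np.float64(5.4), 0, 12, 0, 1.0, 0, 0, np.float64(10.7), -2, 25, 0, 1.0, 0, 0, np.float64(16.1), -5, 37, 0, 1.0, 0, 0, np.float64(21.5), -8, 49, 0, 1.0, 0, 0, np.float64(26.9), -13, 60, 0, 1.0, 0, 0, np.float64(32.2), -19, 71, 0, 1.0, 0, 0, np.float64(37.6), -26, 81, 0, 1.0, 0, 0, np.float64(43.0), -34, 91, 0, 1.0, 0, 0, np.float64(48.3), -43, 100, 0, 1.0, 0, 0, np.float64(53.7), -52, 108, 0, 1.0, 0, 0, np.float64(59.1), -63, 115, 0, 1.0, 0, 0, np.float64(64.5), -73, 121, 0, 1.0, 0, 0, np.float64(69.8), -85, 126, 0, 1.0, 0, 0, np.float64(75.2), -97, 129, 0, 1.0, 0, 0, np.float64(80.6), -109, 132, 0, 1.0, 0, 0, np.float64(85.9), -121, 134, 0, 1.0, 0, 0, np.float64(85.9), -121, 134, 0, 1.0, 0, 0, np.float64(85.9), -121, 134, 0, 1.0, 0, 0, np.float64(85.9), -121, 134, 0, 1.0, 0, 0, np.float64(85.9), -121, 134, 0, 1.0]
```

Emit:
{"name": "arm_command", "arguments": {"targets": [0,0,5.4,0,12,0,1,0,0,10.7,-2,25,0,1,0,0,16,-5,37,0,1,0,0,21.5,-8,49,0,1,0,0,27,-13,60,0,1,0,0,32,-19,71,0,1,0,0,37.6,-26,81,0,1,0,0,43,-34,91,0,1,0,0,48.3,-43,100,0,1,0,0,53.7,-52,108,0,1,0,0,59,-63,115,0,1,0,0,64.5,-73,121,0,1,0,0,70,-85,126,0,1,0,0,75,-97,129,0,1,0,0,80.6,-109,132,0,1,0,0,86,-121,134,0,1,0,0,86,-121,134,0,1,0,0,86,-121,134,0,1,0,0,86,-121,134,0,1]}}

```text
time: 5.0
tool_pos: [0.6752, 0.0871, 0.0509]
ee_rot: [3.139, -0.004, 0.683]
wrist_force: [5.3, 0.3, -0.4]
width: 0.0235
finger_force: 30.0
```

```bash
python3 arc.py 0.1 1 1 1 | head -1; python3 -c "
from h import *
go(600,0,50,30)"
```

```text
r 134.13339697891757 cover 1.6830922746046277 w 0.023490165138839718 F [ 5.3  0.3 -0.4]
turn [ 0.2 -0.3  9.1] shift [-113.3   20.1    0.5] | at [675.2  87.1  50.9] 39.1 j6 0.93 t 5.0 w 0.0235
```

```bash
python3 -c "
from h import *
go(468,-316,110,76)"
```

```text
turn [  0.2  -0.2 -36.9] shift [-414.8  182.2  -60.3] | at [675.2  87.1  50.9] 39.1 j6 0.93 t 5.0 w 0.0235
```

Emit:
{"name": "arm_command", "arguments": {"targets": [0,0,0,0,0,0,-0.3,0,0,0,0,0,-0.3,0,0,0,0,0,-0.3,0,0,0,0,0,-40,-0.3,0,0,0,0,0,-90,-0.3,0,0,-8,-40,18,-110,-0.4,0,0,-16,-80,35,-110,-0.4,0,0,-24,-125,55,-110,-0.4,0,0,-32,-170,75,-110,-0.4,0,0,-37,-215,95,-110,-0.4,0,0,-37,-260,114,-110,-0.4,0,0,-37,-305,134,-110,-0.4,0,0,-37,-350,154,-100,-0.4,0,0,-37,-390,172,-80,-0.4,0,0,-37,-415,182,-60,-0.4,0,0,-37,-415,182,-60,-0.4,0,0,-37,-415,182,-60,-0.4,0,0,-37,-415,182,-60,-0.4,0,0,-37,-415,182,-60,-0.4,0,0,-37,-415,182,-60,-0.4]}}

```text
validation failed for argument at $.ta...
```

```bash
cat > look.py <<'E'
from h import *; from st import *
import sys
tag=sys.argv[1]
for n in("top","side"):
    s=snap(n,f"{n}{tag}"); h=hsv(s)
    for c in blobs(blue(s),60): print(n,"blue",rect(s,c,.016),"z",zmed(s,c))
    C=cloud(s)*1000
    k=(C[...,0]>550)&(C[...,0]<720)&(C[...,1]>40)&(C[...,1]<160)&(C[...,2]>60)&(C[...,2]<80)
    if k.sum()>5: print(n,"knob",np.median(C[k],0).round(1))
    w=(h[...,1]<60)&(h[...,2]>130)
    for c in blobs(w,2000): print(n,"white",rect(s,c,.012),zmed(s,c))
E
python3 look.py 2; python3 -c "
from h import *
go(468,-316,110,76)"
```

```text
top blue (array([ 366.3, -302.7], dtype=float32), [37.7, 74.3], 90.0) z 14.8
top blue (array([ 468.3, -317. ], dtype=float32), [38.9, 76.6], 76.5) z 14.8
top blue (array([ 597.6, -312.4], dtype=float32), [38.9, 76.7], 76.8) z 14.9
top knob [663.6  85.9  64.4]
top white (array([491.7, 362.1], dtype=float32), [190.7, 290.2], 7.9) 10.8
side blue (array([ 367.9, -301.9], dtype=float32), [36.7, 64.5], 90.5) z 16.3
side blue (array([ 468.5, -316.1], dtype=float32), [35.8, 65.2], 77.3) z 16.4
side blue (array([ 597. , -311.8], dtype=float32), [34.8, 66.7], 77.2) z 16.4
side knob [670.9 100.4  70.9]
side white (array([494.4, 348.2], dtype=float32), [164.6, 285.3], 7.8) 11.9
turn [  0.3  -0.2 -36.9] shift [-414.8  182.3  -60.3] | at [675.1  87.2  50.9] 39.1 j6 0.93 t 5.1 w 0.0234
```

View pics/side2.png

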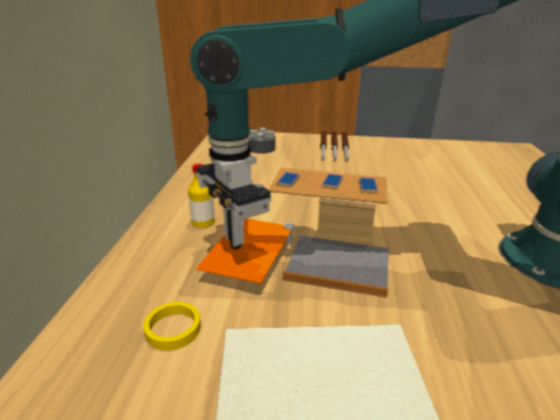

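The side view shows the cover fully aside, with the plate at about (245,248), and the pad clear at (338,262). The arm is still holding the knob because my row list was malformed. I'll resend it.

Emit:
{"name": "arm_command", "arguments": {"targets": [0,0,0,0,0,0,-0.3,0,0,0,0,0,0,-0.3,0,0,0,0,0,0,-0.3,0,0,0,0,0,-40,-0.3,0,0,0,0,0,-90,-0.3,0,0,-8,-40,18,-110,-0.4,0,0,-16,-80,35,-110,-0.4,0,0,-24,-125,55,-110,-0.4,0,0,-32,-170,75,-110,-0.4,0,0,-37,-215,95,-110,-0.4,0,0,-37,-260,114,-110,-0.4,0,0,-37,-305,134,-110,-0.4,0,0,-37,-350,154,-100,-0.4,0,0,-37,-390,172,-80,-0.4,0,0,-37,-415,182,-60,-0.4,0,0,-37,-415,182,-60,-0.4,0,0,-37,-415,182,-60,-0.4,0,0,-37,-415,182,-60,-0.4]}}

```text
time: 6.9
tool_pos: [0.4663, -0.315, 0.1115]
ee_rot: [3.14, -0.0, 1.328]
wrist_force: [0.9, -0.3, 0.3]
width: 0.0661
finger_force: 0.0
```

Run:
```python
from h import *
go(468.5,-317,9,76.5)
o=robot.get_obs(); p=o["tool_pos"]; s=snap("side"); T=np.linalg.inv(s["T"]); a=s["color"][...,::-1].copy()
for z in(p[2],.016):
    q=T[:3,:3]@[p[0],p[1],z]+T[:3,3]; u=np.array((s["fx"]*q[0]/q[2]+s["cx"],s["fy"]*q[1]/q[2]+s["cy"])).round().astype(int); print(u)
    a[u[1],u[0]]=(255,0,255)
cv2.imwrite("pics/c3.png",cv2.resize(a[u[1]-90:u[1]+50,u[0]-80:u[0]+80],None,fx=4,fy=4,interpolation=2))
```

```text
turn [ 0.1 -0.  -0.4] shift [ -1.4   2.5 102.5] | at [ 466.3 -315.   111.5] 76.1 j6 -0.45 t 6.9 w 0.0661
[337 149]
[334 181]
```

View pics/c3.png

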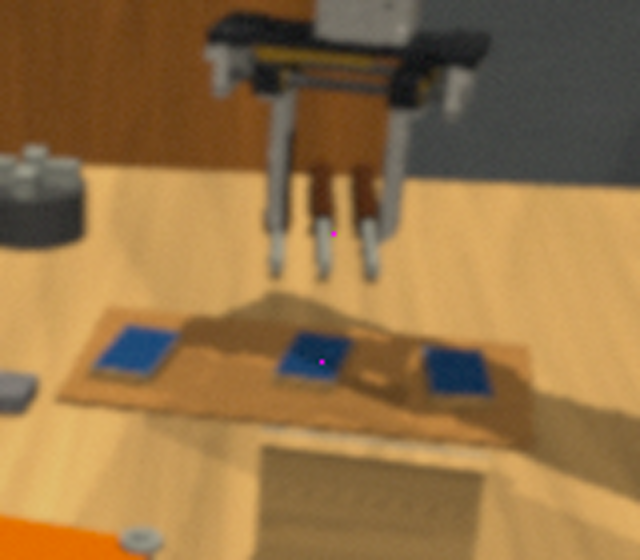

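Emit:
{"name": "arm_command", "arguments": {"targets": [0,0,0,-1,2,40,-0.4,0,0,0,-1,2,75,-0.4,0,0,0,-1,2,92,-0.4,0,0,0,-1,2,102,-0.4,0,0,0,-1,2,102,-0.4,0,0,0,-1,2,102,-0.4,0,0,0,-1,2,102,1,0,0,0,-1,2,102,1,0,0,0,-1,2,102,1,0,0,0,-1,2,102,1,0,0,0,-1,2,102,1,0,0,0,-1,2,102,1,0,0,0,-1,2,90,1,0,0,0,-1,2,60,1,0,0,0,-1,2,20,1,0,0,0,-1,2,-20,1,0,0,0,-1,2,-60,1,0,0,0,-1,2,-60,1,0,0,0,-1,2,-60,1]}}

```text
time: 8.85
tool_pos: [0.4671, -0.3174, 0.1716]
ee_rot: [3.14, 0.001, 1.327]
wrist_force: [0.0, -0.6, -1.2]
width: 0.0454
finger_force: 30.0
```

Run:
```python
from h import *; from st import *
go(*W(0,17),124,81.9)
s=snap("side"); p=robot.get_obs()["tool_pos"]; T=np.linalg.inv(s["T"]); a=s["color"][...,::-1]
q=T[:3,:3]@p+T[:3,3]; u=np.array((s["fx"]*q[0]/q[2]+s["cx"],s["fy"]*q[1]/q[2]+s["cy"])).round().astype(int); print(u)
cv2.imwrite("pics/c4.png",cv2.resize(a[max(0,u[1]-60):u[1]+90,u[0]-80:u[0]+80],None,fx=3,fy=3,interpolation=2))
C=cloud(s)*1000; m=(abs(C[...,0]-p[0]*1000)<60)&(abs(C[...,1]-p[1]*1000)<80)&(C[...,2]>p[2]*1000-15)&(C[...,2]<p[2]*1000+30)&blue(s); print(m.sum(),C[m].mean(0),np.ptp(C[m],0))
```

```text
turn [ 0.1  0.1 -5.9] shift [317.9 -94.6  47.2] | at [ 467.1 -317.4  171.6] 76.0 j6 -0.45 t 8.85 w 0.0454
[338 129]
90 [ 467.81789827 -322.29327025  178.3231757 ] [41.4419762  59.85317219  3.13526352]
```

View pics/c4.png

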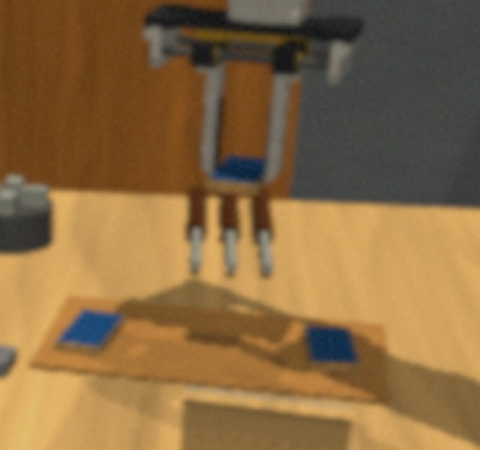

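Emit:
{"name": "arm_command", "arguments": {"targets": [0,0,-2,40,-12,0,1,0,0,-4,85,-25,0,1,0,0,-6,130,-38,0,1,0,0,-6,175,-52,0,1,0,0,-6,220,-65,0,1,0,0,-6,260,-77,0,1,0,0,-6,295,-88,0,1,0,0,-6,319,-95,10,1,0,0,-6,319,-95,35,1,0,0,-6,319,-95,47,1,0,0,-6,319,-95,47,1,0,0,-6,319,-95,47,1,0,0,-6,319,-95,47,1]}}

```text
time: 10.2
tool_pos: [0.4523, 0.0147, 0.1242]
ee_rot: [3.14, -0.0, 1.43]
wrist_force: [0.4, 0.0, -0.1]
width: 0.0456
finger_force: 30.0
```

```bash
cat > held.py <<'E'
from h import *; from st import *
s=snap("side"); o=robot.get_obs(); p=np.array(o["tool_pos"])*1000; C=cloud(s)*1000
d=C[...,:2]-p[:2]; m=(abs(d[...,0])<60)&(abs(d[...,1])<80)&(abs(C[...,2]-p[2])<35)&blue(s)
P=C[m]; print("TCP station",np.round(L(p[:2]),1),p[2].round(1),"w",round(float(o["width"]),4))
if len(P)>20:
    l=np.array([L(x[:2]) for x in P]); A=np.c_[l,np.ones(len(l))]; f=np.linalg.lstsq(A,P[:,2],rcond=None)[0]
    print("blue n",len(P),"station x",np.percentile(l[:,0],[2,98]).round(1),"y",np.percentile(l[:,1],[2,98]).round(1),"z",np.median(P[:,2]).round(1),"slopes",f[:2].round(2))
E
python3 held.py
```

```text
TCP station [ 0.2 17.9] 124.4 w 0.0457
blue n 291 station x [-18.7  19. ] y [-18.2  48.7] z 130.9 slopes [-0.    0.01]
```

Emit:
{"name": "arm_command", "arguments": {"targets": [0,0,0,0,0,0,-1,0,0,0,0,0,0,-1,0,0,0,0,0,0,-1,0,0,0,0,0,0,-1,0,0,0,0,0,0,-1,0,0,0,0,0,0,-1,0,0,0,0,0,0,-1,0,0,0,0,0,0,-1,0,0,0,0,0,-40,-1,0,0,0,0,0,-80,-0.4,0,0,0,0,0,-80,-0.4]}}

```text
time: 11.35
tool_pos: [0.4549, 0.0151, 0.2099]
ee_rot: [3.13, -0.001, 1.432]
wrist_force: [1.7, -1.6, 0.8]
width: 0.0816
finger_force: 0.0
```

```bash
cat > pad.py <<'E'
from h import *; from st import *
import sys
s=snap("side","side"+sys.argv[1]); C=cloud(s)*1000
l0=(C[...,:2]-O)@X; l1=(C[...,:2]-O)@Y
R=(abs(l0)<115)&(l1>0)&(l1<152)&(s["range_z"]>0)
pz=np.median(C[...,2][R&(C[...,2]<10)]); print("pad z",pz)
m=R&(C[...,2]>pz+5)&(C[...,2]<pz+40)
for c in blobs(m,150):
    mm=np.zeros(m.shape,np.uint8);cv2.drawContours(mm,[c],-1,1,-1); 
    Z=C[...,2][mm>0]; hc=hsv(s)[mm>0]
    r=rect(s,c,.016); print("raised",r,"station",np.round(L(r[0]),1),"z",np.percentile(Z,[5,50,95]).round(1),"hsv",np.median(hc,0))
for c in blobs(blue(s),60): print("blue",rect(s,c,.016),zmed(s,c))
a=s["color"][...,::-1]; cv2.imwrite(f"pics/p{sys.argv[1]}.png",cv2.resize(a[160:310,230:440],None,fx=3,fy=3))
E
python3 pad.py 5
```

```text
pad z 5.697563896143842
raised (array([457.7,  57.6], dtype=float32), [45.8, 91.0], 79.1) station [-0.6 61.1] z [ 8.5 15.7 17.1] hsv [ 17. 151. 174.]
blue (array([ 367.9, -301.7], dtype=float32), [36.7, 64.8], 90.5) 16.3
blue (array([ 597. , -311.8], dtype=float32), [34.8, 66.7], 77.2) 16.4
```

View pics/p5.png

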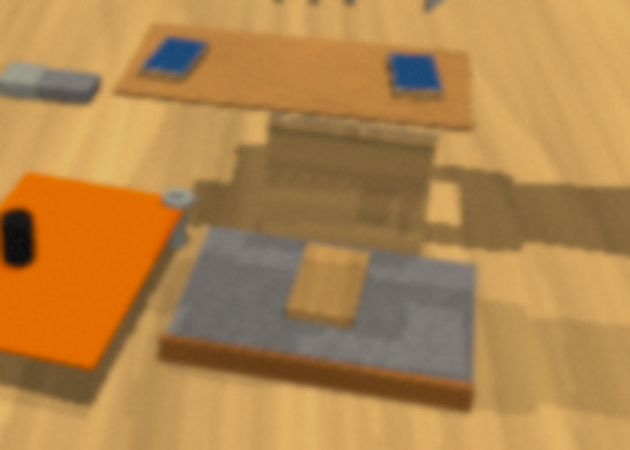

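The tile lies bare side up on the pad at about (327,285) in the crop.

```bash
python3 -c "
from h import *
go(457.5,55.5,9,79)"
```

```text
turn [ 0.4 -0.   3. ] shift [ 40.4  -3.2 197.9] | at [453.7  15.1 206.9] 82.0 j6 0.05 t 11.4 w 0.0774
```

Emit:
{"name": "arm_command", "arguments": {"targets": [0,0,3,40,-3,0,-0.4,0,0,3,40,-3,50,-0.4,0,0,3,40,-3,100,-0.4,0,0,3,40,-3,150,-0.4,0,0,3,40,-3,180,-0.4,0,0,3,40,-3,192,-0.4,0,0,3,40,-3,198,-0.4,0,0,3,40,-3,198,-0.4,0,0,3,40,-3,198,1,0,0,3,40,-3,198,1,0,0,3,40,-3,198,1,0,0,3,40,-3,198,1,0,0,3,40,-3,198,1,0,0,3,40,-3,190,1,0,0,3,40,-3,160,1,0,0,3,40,-3,120,1,0,0,3,40,-3,100,1,0,0,3,40,-3,100,1]}}

```text
time: 13.2
tool_pos: [0.4572, 0.0552, 0.1074]
ee_rot: [3.133, -0.002, 1.379]
wrist_force: [-0.2, -0.6, 0.6]
width: 0.0457
finger_force: 30.0
```

```bash
cat > cb.py <<'E'
from h import *
import sys
C0=np.array([491.7,362.1]); a=np.radians(7.9); bx=np.array([np.cos(a),np.sin(a)]); by=np.array([-np.sin(a),np.cos(a)])
p=C0+float(sys.argv[1])*bx+float(sys.argv[2])*by; print(p); go(*p,float(sys.argv[3]),97.9)
E
python3 cb.py 80 0 60
```

```text
[570.94075706 373.09556368]
turn [  0.5  -0.  -18.9] shift [333.6  50.7  48.3] | at [457.2  55.2 107.4] 79.0 j6 0.19 t 13.2 w 0.0457
```

Emit:
{"name": "arm_command", "arguments": {"targets": [0.5,0,-5,45,7,0,1,0.5,0,-10,90,14,0,1,0.5,0,-15,135,20,0,1,0.5,0,-19,180,27,0,1,0.5,0,-19,225,34,0,1,0.5,0,-19,270,41,0,1,0.5,0,-19,310,47,15,1,0.5,0,-19,334,51,45,1,0.5,0,-19,334,51,70,1,0.5,0,-19,334,51,82,1,0.5,0,-19,334,51,88,1,0.5,0,-19,334,51,92,1,0.5,0,-19,334,51,92,1,0.5,0,-19,334,51,92,1]}}

```text
time: 14.6
tool_pos: [0.5688, 0.3732, 0.0126]
ee_rot: [-3.135, -0.002, 1.71]
wrist_force: [-0.8, 0.3, -0.5]
width: 0.0457
finger_force: 30.0
```

```bash
python3 -c "
from h import *
go(597.3,-312,100,77)
s=snap('top');C=cloud(s)*1000;p=np.array(robot.get_obs()['tool_pos'])*1000
s=snap('side','side6')"
```

```text
turn [-0.4 -0.1 21. ] shift [-682.3  -67.5  -88.4] | at [568.8 373.2  12.6] 98.0 j6 0.36 t 14.6 w 0.0457
```

View pics/side6.png

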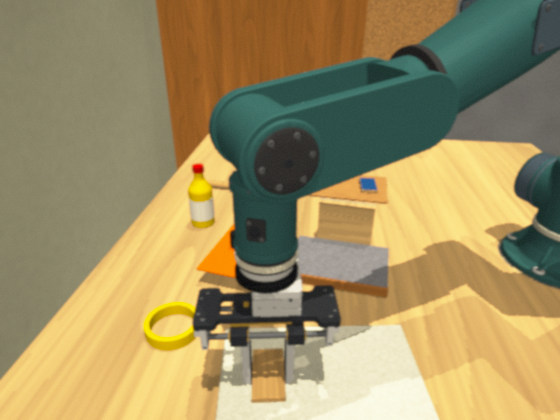

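The tile is in the gripper on the white board at about (268,375) px. Releasing.

Emit:
{"name": "arm_command", "arguments": {"targets": [0,0,0,0,0,0,-0.3,0,0,0,0,0,0,-0.3,0,0,0,0,0,0,-0.3,0,0,0,0,0,0,-0.3,0,0,0,0,0,-30,-0.3,0,0,0,0,0,-80,-0.4,0,0,0,0,0,-130,-0.4,-0.5,0,3,-50,0,-140,-0.4,-0.5,0,7,-100,0,-140,-0.4,-0.5,0,10,-150,0,-140,-0.4,-0.5,0,13,-200,-4,-140,-0.4,-0.5,0,17,-250,-8,-140,-0.4,-0.5,0,21,-300,-12,-140,-0.4,-0.5,0,21,-345,-18,-140,-0.4,-0.5,0,21,-390,-25,-140,-0.4,-0.5,0,21,-435,-32,-140,-0.4,-0.5,0,21,-480,-39,-140,-0.4,-0.5,0,21,-525,-46,-140,-0.4,-0.5,0,21,-570,-53,-140,-0.4,-0.5,0,21,-610,-59,-140,-0.4]}}

```text
time: 16.7
tool_pos: [0.5958, -0.2414, 0.1509]
ee_rot: [3.141, 0.001, 1.343]
wrist_force: [0.9, 0.1, -0.6]
width: 0.0659
finger_force: 0.0
```

```bash
cat > board.py <<'E'
from h import *
import sys
s=snap("top","top"+sys.argv[1]); h=hsv(s)
for c in blobs(blue(s),60): print("blue",rect(s,c,.016),"z",zmed(s,c))
C=cloud(s)*1000; d=C[...,:2]-[491.7,362.1]; a=np.radians(7.9); bx=d@[np.cos(a),np.sin(a)]; by=d@[-np.sin(a),np.cos(a)]
w=(abs(bx)<150)&(abs(by)<100)&(h[...,1]>60)
for c in blobs(w,200):
    r=rect(s,c,.022); q=r[0]-[491.7,362.1]; print("board tile",r,"board xy",(q@[np.cos(a),np.sin(a)]).round(1),(q@[-np.sin(a),np.cos(a)]).round(1),"z",zmed(s,c))
E
python3 board.py 7; python3 -c "
from h import *
go(597.3,-312,9,77)
s=snap('side')
for c in blobs(blue(s),60): print('side blue',rect(s,c,.016),zmed(s,c))"
```

```text
board tile (array([566.9, 372.4], dtype=float32), [45.2, 84.8], 98.1) board xy 75.9 -0.1 z 20.7
board tile (array([488.9, 351.6], dtype=float32), [194.5, 291.9], 7.8) board xy -4.2 -10.0 z -1.1
turn [ 0.1  0.3 -0.4] shift [-60.7  16.9 141.8] | at [ 594.9 -248.1  150.4] 76.6 j6 -0.25 t 16.75 w 0.0656
side blue (array([ 367.9, -301.7], dtype=float32), [36.7, 64.8], 90.5) 16.3
side blue (array([ 597.3, -312.6], dtype=float32), [34.7, 66.6], 79.0) 16.4
```

Emit:
{"name": "arm_command", "arguments": {"targets": [0,0,0,-30,8,20,-0.4,0,0,0,-60,17,40,-0.4,0,0,0,-60,17,40,-0.4,0,0,0,-60,17,40,-0.4,0,0,0,-60,17,40,-0.4]}}

```text
time: 17.3
tool_pos: [0.5998, -0.2999, 0.1121]
ee_rot: [3.14, -0.0, 1.346]
wrist_force: [-0.4, 0.5, -0.6]
width: 0.0656
finger_force: 0.0
```

```bash
python3 -c "
from h import *
go(597.5,-312.5,9,77)"
```

```text
turn [ 0.1 -0.   0.1] shift [-12.8   0.4 103.1] | at [ 599.8 -299.9  112.1] 77.1 j6 -0.32 t 17.3 w 0.0656
```

Emit:
{"name": "arm_command", "arguments": {"targets": [0,0,0,-13,0,40,-0.4,0,0,0,-13,0,75,-0.4,0,0,0,-13,0,93,-0.4,0,0,0,-13,0,102,-0.4,0,0,0,-13,0,102,-0.4,0,0,0,-13,0,102,-0.4,0,0,0,-13,0,102,1,0,0,0,-13,0,102,1,0,0,0,-13,0,102,1,0,0,0,-13,0,102,1,0,0,0,-13,0,102,1,0,0,0,-13,0,102,1,0,0,0,-13,0,90,1,0,0,0,-13,0,60,1,0,0,0,-13,0,20,1,0,0,0,-13,0,-20,1,0,0,0,-13,0,-60,1,0,0,0,-13,0,-60,1,0,0,0,-13,0,-60,1,0,0,0,-13,0,-60,1]}}

```text
time: 19.3
tool_pos: [0.595, -0.3132, 0.1686]
ee_rot: [-3.137, -0.001, 1.344]
wrist_force: [-1.0, -0.5, -0.7]
width: 0.0453
finger_force: 30.0
```

```bash
python3 held.py; python3 -c "
from h import *; from st import *
go(*W(0,18),124,81.9)"
```

```text
TCP station [ 187.5 -286.5] 168.0 w 0.0452
blue n 82 station x [172.2 207.5] y [-320.  -262.3] z 174.3 slopes [-0.01  0.  ]
turn [-0.3 -0.1 -4.9] shift [ 287.4 -212.4   45.5] | at [ 594.9 -313.   168. ] 77.0 j6 -0.34 t 19.35 w 0.0452
```

Emit:
{"name": "arm_command", "arguments": {"targets": [-0.3,0,-2,35,-26,0,1,-0.3,0,-5,72,-53,0,1,-0.3,0,-5,108,-80,0,1,-0.3,0,-5,144,-106,0,1,-0.3,0,-5,180,-133,0,1,-0.3,0,-5,216,-160,0,1,-0.3,0,-5,252,-186,0,1,-0.3,0,-5,276,-204,0,1,-0.3,0,-5,288,-212,12,1,-0.3,0,-5,288,-212,35,1,-0.3,0,-5,288,-212,46,1,-0.3,0,-5,288,-212,46,1,-0.3,0,-5,288,-212,46,1,-0.3,0,-5,288,-212,46,1]}}

```text
time: 20.75
tool_pos: [0.4549, 0.0139, 0.1257]
ee_rot: [3.135, 0.0, 1.431]
wrist_force: [0.5, 0.0, -0.3]
width: 0.0458
finger_force: 30.0
```

```bash
python3 held.py
```

```text
TCP station [ 2.9 17.6] 125.9 w 0.0457
blue n 293 station x [-16.   22.2] y [-17.4  49.1] z 131.6 slopes [0. 0.]
```

Good. Release, then read the pad.

Emit:
{"name": "arm_command", "arguments": {"targets": [0,0,0,0,0,0,-1,0,0,0,0,0,0,-1,0,0,0,0,0,0,-1,0,0,0,0,0,0,-1,0,0,0,0,0,0,-1,0,0,0,0,0,0,-1,0,0,0,0,0,0,-1,0,0,0,0,0,0,-1,0,0,0,0,0,-40,-1,0,0,0,0,0,-80,-0.4,0,0,0,0,0,-80,-0.4,0,0,0,0,0,-80,-0.4,0,0,0,0,0,-80,-0.4]}}

```text
time: 22.1
tool_pos: [0.4531, 0.0146, 0.2037]
ee_rot: [3.139, 0.0, 1.432]
wrist_force: [0.3, -0.2, -0.8]
width: 0.0671
finger_force: 0.0
```

```bash
python3 pad.py 8; python3 -c "
from h import *
go(457.5,55.5,9,79)"
```

```text
pad z 5.7384592831825625
raised (array([484. ,  89.2], dtype=float32), [49.8, 91.2], 54.0) station [21.  96.1] z [ 9.3 15.7 17.2] hsv [ 17. 152. 170.]
blue (array([ 367.9, -301.7], dtype=float32), [36.7, 64.8], 90.5) 16.2
turn [0.1 0.  3. ] shift [ 41.2  -1.5 194.3] | at [452.9  14.7 203.3] 82.0 j6 0.05 t 22.15 w 0.0662
```

```bash
python3 -c "
from h import *
go(483,87,9,54)"
```

```text
turn [ 0.1 -0.  28. ] shift [ 75.9  19.4 194.3] | at [452.9  14.7 203.3] 82.0 j6 0.05 t 22.15 w 0.0662
```

Emit:
{"name": "arm_command", "arguments": {"targets": [0,0,8,38,10,0,-0.6,0,0,16,76,19,10,-0.6,0,0,24,76,19,50,-0.6,0,0,28,76,19,100,-0.6,0,0,28,76,19,150,-0.6,0,0,28,76,19,180,-0.6,0,0,28,76,19,190,-0.6,0,0,28,76,19,194,-0.6,0,0,28,76,19,194,-0.6,0,0,28,76,19,194,1,0,0,28,76,19,194,1,0,0,28,76,19,194,1,0,0,28,76,19,194,1,0,0,28,76,19,194,1,0,0,28,76,19,194,1,0,0,28,76,19,185,1,0,0,28,76,19,150,1,0,0,28,76,19,110,1,0,0,28,76,19,95,1,0,0,28,76,19,95,1]}}

```text
time: 24.15
tool_pos: [0.4856, 0.0874, 0.1136]
ee_rot: [3.132, -0.006, 0.943]
wrist_force: [0.5, 0.3, -0.5]
width: 0.0451
finger_force: 30.0
```

```bash
python3 cb.py 0 0 60; python3 pad.py 9
```

```text
[491.7 362.1]
turn [  0.7  -0.1 -43.9] shift [ 225.6 -156.9   53.6] | at [485.6  87.4 113.6] 54.0 j6 0.69 t 24.15 w 0.0451
pad z 5.732893965018193
```

View pics/p9.png

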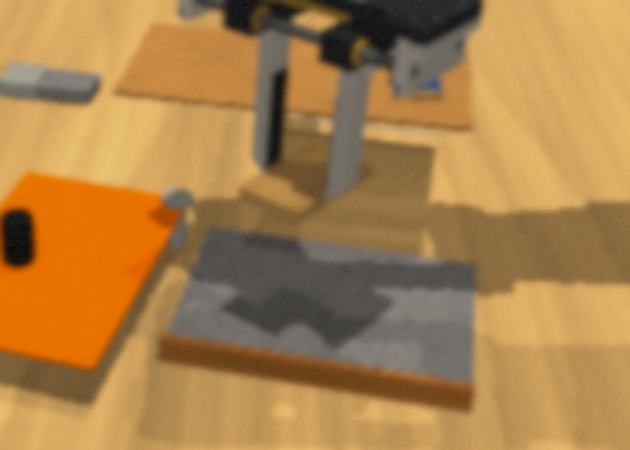

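The tile is held between the fingers, around (300,180) in the crop, and the pad is empty. Carrying it to the board.

Emit:
{"name": "arm_command", "arguments": {"targets": [0.7,0,-8,35,-24,0,1,0.7,0,-16,70,-49,0,1,0.7,0,-24,105,-73,0,1,0.7,0,-32,140,-97,0,1,0.7,0,-40,175,-122,0,1,0.7,0,-44,205,-143,0,1,0.7,0,-44,226,-157,20,1,0.7,0,-44,226,-157,50,1,0.7,0,-44,226,-157,75,1,0.7,0,-44,226,-157,87,1,0.7,0,-44,226,-157,92,1,0.7,0,-44,226,-157,95,1,0.7,0,-44,226,-157,95,1,0.7,0,-44,226,-157,95,1,0.7,0,-44,226,-157,95,1]}}

```text
time: 25.7
tool_pos: [0.4877, 0.3613, 0.0165]
ee_rot: [-3.131, -0.002, 1.711]
wrist_force: [-6.3, -3.0, 11.6]
width: 0.0454
finger_force: 30.0
```

```bash
python3 cb.py 0 0 15.5
```

```text
[491.7 362.1]
turn [-0.6 -0.1  0.1] shift [0.2 4.  0.9] | at [487.7 361.3  16.5] 98.0 j6 0.4 t 25.7 w 0.0454
```

Emit:
{"name": "arm_command", "arguments": {"targets": [0,0,0,0,0,0,-0.3,0,0,0,0,0,0,-0.3,0,0,0,0,0,0,-0.3,0,0,0,0,0,0,-0.3,0,0,0,0,0,-30,-0.3,0,0,0,0,0,-80,-0.4,0.6,0,0,0,0,-130,-0.4,0.6,0,2,-45,-15,-145,-0.4,0.6,0,4,-90,-30,-145,-0.4,0.6,0,6,-135,-45,-145,-0.4,0.6,0,8,-180,-60,-145,-0.4,0.6,0,8,-225,-74,-145,-0.4,0.6,0,8,-270,-89,-145,-0.4,0.6,0,8,-315,-104,-145,-0.4,0.6,0,8,-360,-119,-145,-0.4,0.6,0,8,-405,-134,-145,-0.4,0.6,0,8,-450,-149,-145,-0.4,0.6,0,8,-495,-164,-145,-0.4,0.6,0,8,-540,-179,-145,-0.4,0.6,0,8,-575,-190,-145,-0.4]}}

```text
time: 27.7
tool_pos: [0.3819, -0.2365, 0.1594]
ee_rot: [-3.125, -0.001, 1.569]
wrist_force: [0.0, 0.1, -0.2]
width: 0.0658
finger_force: 0.0
```

Emit:
{"name": "arm_command", "arguments": {"targets": [0,0,0,-30,-10,15,-0.4,0,0,0,-50,-15,30,-0.4,0,0,0,-50,-15,30,-0.4,0,0,0,-50,-15,30,-0.4,0,0,0,-50,-15,30,-0.4]}}

```text
time: 28.2
tool_pos: [0.3681, -0.2834, 0.1304]
ee_rot: [-3.126, -0.001, 1.572]
wrist_force: [-0.5, 0.3, 0.1]
width: 0.0657
finger_force: 0.0
```

```bash
python3 board.py 10; python3 -c "
from h import *
go(367,-302.5,9,90)
s=snap('side')
for c in blobs(blue(s),60): print('side blue',rect(s,c,.016),zmed(s,c))"
```

```text
blue (array([ 366.3, -295.5], dtype=float32), [37.7, 50.2], 90.0) z 14.8
board tile (array([486.9, 360.6], dtype=float32), [44.8, 84.7], 98.1) board xy -5.0 -0.8 z 20.8
board tile (array([566.9, 372.4], dtype=float32), [45.2, 84.8], 98.1) board xy 75.9 -0.1 z 20.8
board tile (array([488.7, 351.7], dtype=float32), [195.1, 291.7], 8.0) board xy -4.4 -9.9 z -1.1
turn [-0.9 -0.   0.1] shift [-19.1   0.7 121.6] | at [ 368.2 -283.4  130.6] 90.1 j6 -0.77 t 28.25 w 0.0657
side blue (array([ 367.9, -301.9], dtype=float32), [36.8, 63.1], 92.1) 16.2
```

Emit:
{"name": "arm_command", "arguments": {"targets": [-0.9,0,0,-19,1,45,-0.4,-0.9,0,0,-19,1,85,-0.4,-0.9,0,0,-19,1,108,-0.4,-0.9,0,0,-19,1,121,-0.4,-0.9,0,0,-19,1,121,-0.4,-0.9,0,0,-19,1,121,-0.4,-0.9,0,0,-19,1,121,1,-0.9,0,0,-19,1,121,1,-0.9,0,0,-19,1,121,1,-0.9,0,0,-19,1,121,1,-0.9,0,0,-19,1,121,1,-0.9,0,0,-19,1,121,1,-0.9,0,0,-19,1,110,1,-0.9,0,0,-19,1,80,1,-0.9,0,0,-19,1,40,1,-0.9,0,0,-19,1,0,1,-0.9,0,0,-19,1,-40,1,-0.9,0,0,-19,1,-40,1,-0.9,0,0,-19,1,-40,1]}}

```text
time: 30.2
tool_pos: [0.3693, -0.3034, 0.1707]
ee_rot: [3.141, 0.001, 1.571]
wrist_force: [-0.6, -0.6, -0.9]
width: 0.0458
finger_force: 30.0
```

```bash
python3 held.py; python3 -c "
from h import *; from st import *
go(*W(-2,18),124,81.9)"
```

```text
TCP station [ -38.1 -308.1] 169.0 w 0.0454
blue n 113 station x [-57.2 -17.8] y [-355.1 -286. ] z 177.6 slopes [-0.  0.]
turn [-0.1 -0.1  8.1] shift [317.7  81.9  45.4] | at [ 368.6 -302.7  169. ] 90.0 j6 -0.81 t 30.25 w 0.0454
```

Emit:
{"name": "arm_command", "arguments": {"targets": [0,0,3,45,11,0,1,0,0,6,90,23,0,1,0,0,8,135,34,0,1,0,0,8,180,46,0,1,0,0,8,225,57,0,1,0,0,8,265,68,0,1,0,0,8,300,77,0,1,0,0,8,318,82,10,1,0,0,8,318,82,35,1,0,0,8,318,82,46,1,0,0,8,318,82,46,1,0,0,8,318,82,46,1,0,0,8,318,82,46,1]}}

```text
time: 31.55
tool_pos: [0.4514, 0.0145, 0.1247]
ee_rot: [3.142, -0.001, 1.431]
wrist_force: [0.9, -0.3, -0.1]
width: 0.0451
finger_force: 30.0
```

```bash
python3 held.py
```

```text
TCP station [-0.7 17.6] 124.9 w 0.0457
blue n 292 station x [-19.6  18.4] y [-19.1  47.6] z 131.5 slopes [0. 0.]
```

Emit:
{"name": "arm_command", "arguments": {"targets": [0,0,0,0,0,0,-1,0,0,0,0,0,0,-1,0,0,0,0,0,0,-1,0,0,0,0,0,0,-1,0,0,0,0,0,0,-1,0,0,0,0,0,0,-1,0,0,0,0,0,0,-1,0,0,0,0,0,0,-1,0,0,0,0,0,-40,-1,0,0,0,0,0,-80,-0.4,0,0,0,0,0,-80,-0.4,0,0,0,0,0,-80,-0.4,0,0,0,0,0,-80,-0.4]}}

```text
time: 32.9
tool_pos: [0.4503, 0.015, 0.2025]
ee_rot: [-3.138, -0.001, 1.432]
wrist_force: [0.1, 0.9, -0.4]
width: 0.0668
finger_force: 0.0
```

```bash
python3 pad.py 11; python3 -c "
from h import *
go(457.5,55.5,9,79)"
```

```text
pad z 5.755319363679456
raised (array([461.2,  62. ], dtype=float32), [46.2, 90.5], 77.7) station [ 2.2 66. ] z [ 8.8 15.8 17.3] hsv [ 17. 151. 173.]
turn [-0.3 -0.   3. ] shift [ 40.9   2.6 193.2] | at [450.1  15.1 202.1] 82.0 j6 0.05 t 32.95 w 0.0664
```

Emit:
{"name": "arm_command", "arguments": {"targets": [-0.3,0,4,45,5,0,-0.4,-0.3,0,4,45,5,50,-0.4,-0.3,0,4,45,5,100,-0.4,-0.3,0,4,45,5,150,-0.4,-0.3,0,4,45,5,178,-0.4,-0.3,0,4,45,5,188,-0.4,-0.3,0,4,45,5,193,-0.4,-0.3,0,4,45,5,193,-0.4,-0.3,0,4,45,5,193,1,-0.3,0,4,45,5,193,1,-0.3,0,4,45,5,193,1,-0.3,0,4,45,5,193,1,-0.3,0,4,45,5,193,1,-0.3,0,4,45,5,193,1,-0.3,0,4,45,5,185,1,-0.3,0,4,45,5,155,1,-0.3,0,4,45,5,115,1,-0.3,0,4,45,5,95,1,-0.3,0,4,45,5,95,1]}}

```text
time: 34.85
tool_pos: [0.4644, 0.059, 0.1127]
ee_rot: [3.131, -0.003, 1.362]
wrist_force: [1.1, 0.7, 0.2]
width: 0.0454
finger_force: 30.0
```

```bash
python3 pad.py 12; python3 cb.py -80 0 17; python3 board.py 12
```

```text
pad z 5.7625994019215305
[412.45924294 351.10443632]
turn [  0.4  -0.  -19.9] shift [ 275.2 -110.5   92.9] | at [462.9  59.  110.2] 78.0 j6 0.21 t 34.9 w 0.0454
board tile (array([463.6, 361.9], dtype=float32), [40.8, 84.1], 97.6) board xy -27.9 3.7 z 20.6
board tile (array([566.9, 372.4], dtype=float32), [45.2, 84.8], 98.1) board xy 75.9 -0.1 z 20.7
board tile (array([489.3, 347.8], dtype=float32), [187.5, 292.1], 7.8) board xy -4.3 -13.8 z -1.3
```

```bash
python3 - <<'E'
import cv2
a=cv2.imread("pics/top12.png")[160:320,80:320];cv2.imwrite("pics/c12.png",cv2.resize(a,None,fx=3,fy=3,interpolation=2))
E
python3 cb.py -104 0 17
```

```text
[388.68701582 347.80576721]
turn [  0.2  -0.  -19.9] shift [ 267.4 -131.6   91.2] | at [461.6  58.9 108.3] 78.0 j6 0.21 t 34.95 w 0.0452
```

View pics/c12.png

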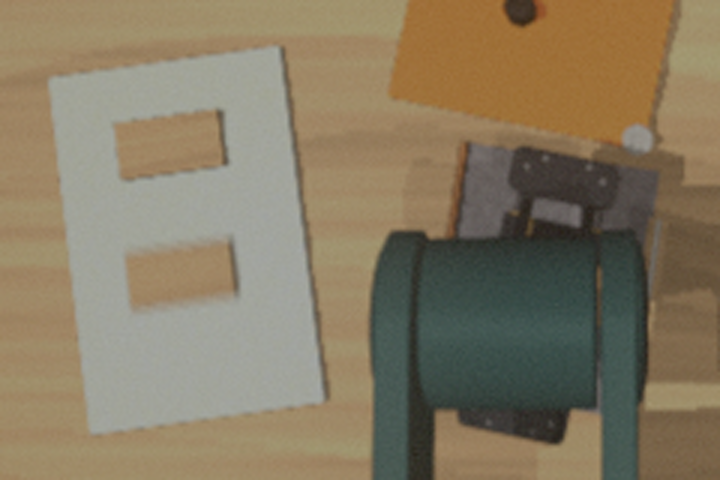

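The middle tile, at about (180,275) in the crop, is motion-blurred because it is being knocked aside right now. I'll let it settle and look again.

Emit:
{"name": "arm_command", "arguments": {"targets": [0,0,0,0,0,0,1,0,0,0,0,0,0,1,0,0,0,0,0,0,1,0,0,0,0,0,0,1]}}

```text
time: 35.35
tool_pos: [0.4616, 0.059, 0.1081]
ee_rot: [3.139, -0.001, 1.362]
wrist_force: [0.3, -0.2, -0.4]
width: 0.0451
finger_force: 30.0
```

```bash
python3 board.py 13;python3 cb.py -80 0 17;python3 cb.py 0 0 17
```

```text
board tile (array([447.3, 362.7], dtype=float32), [44.3, 84.6], 98.1) board xy -43.9 6.7 z 20.6
board tile (array([566.9, 372.4], dtype=float32), [45.2, 84.8], 98.1) board xy 75.9 -0.1 z 20.6
board tile (array([489.9, 351.3], dtype=float32), [194.6, 294.1], 7.6) board xy -3.3 -10.5 z -1.3
[412.45924294 351.10443632]
turn [  0.2  -0.  -19.9] shift [ 275.5 -109.1   91.3] | at [461.8  58.9 108.4] 78.0 j6 0.21 t 35.4 w 0.0452
[491.7 362.1]
turn [  0.2  -0.  -19.9] shift [302.7 -33.9  91.5] | at [461.8  58.9 108.4] 78.0 j6 0.21 t 35.4 w 0.0452
```

```bash
python3 cb.py -112 0 60
```

```text
[380.76294012 346.70621084]
turn [  0.2  -0.  -19.9] shift [ 264.7 -139.1   48.2] | at [461.8  58.9 108.4] 78.0 j6 0.21 t 35.4 w 0.0452
```

Emit:
{"name": "arm_command", "arguments": {"targets": [0.2,0,-6,38,-20,0,1,0.2,0,-12,76,-40,0,1,0.2,0,-18,114,-60,0,1,0.2,0,-20,152,-80,0,1,0.2,0,-20,190,-100,0,1,0.2,0,-20,225,-118,0,1,0.2,0,-20,255,-134,10,1,0.2,0,-20,265,-139,35,1,0.2,0,-20,265,-139,48,1,0.2,0,-20,265,-139,48,1,0.2,0,-20,265,-139,48,1,0.2,0,-20,265,-139,48,1]}}

```text
time: 36.6
tool_pos: [0.3824, 0.3466, 0.0619]
ee_rot: [3.139, -0.001, 1.709]
wrist_force: [0.0, -0.5, -0.4]
width: 0.0449
finger_force: 30.0
```

```bash
python3 cb.py -113 0 17
```

```text
[379.77243065 346.5687663 ]
turn [ 0.1 -0.1  0. ] shift [ 0.3 -2.7 44.9] | at [382.4 346.6  61.9] 97.9 j6 0.49 t 36.6 w 0.0449
```

Emit:
{"name": "arm_command", "arguments": {"targets": [0,0,0,0,-2,20,1,0,0,0,0,-2,35,1,0,0,0,0,-2,42,1,0,0,0,0,-2,45,1,0,0,0,0,-2,45,1,0,0,0,0,-2,45,1,0,0,0,0,-2,45,-0.15,0,0,0,0,-2,45,-0.15,0,0,0,0,-2,45,-0.15,0,0,0,0,-2,45,-0.15,0,0,0,0,-2,25,-0.15,0,0,0,0,-2,-20,-0.15,0,0,0,0,-2,-60,-0.15,0,0,0,-45,-2,-80,-0.2,0,0,0,-90,-2,-80,-0.2,0,0,0,-130,-2,-80,-0.2,0,0,0,-130,-2,-80,-0.2,0,0,0,-130,-2,-80,-0.2]}}

```text
time: 38.4
tool_pos: [0.3976, 0.2177, 0.1406]
ee_rot: [3.141, -0.001, 1.709]
wrist_force: [0.1, 0.2, 0.1]
width: 0.0565
finger_force: 0.0
```

```bash
python3 board.py 14
python3 - <<'E'
from h import *; from st import *
s=snap("side","side14"); C=cloud(s)*1000
k=(C[...,0]>600)&(C[...,0]<740)&(C[...,1]>40)&(C[...,1]<160)&(C[...,2]>55)&(C[...,2]<80)&(hsv(s)[...,2]<70)
print("knob pts",k.sum(),np.median(C[k],0)); v,u=np.nonzero(k); print(u.min(),u.max(),v.min(),v.max())
top=[(u.min()+u.max())/2, v.min()+3]; print(ray(s,top,.074)*1000)
go(675,88,140,39)
E
```

```text
board tile (array([446.2, 370. ], dtype=float32), [44.3, 70.1], 97.7) board xy -44.0 14.1 z 20.9
board tile (array([566.9, 372.4], dtype=float32), [45.2, 84.8], 98.1) board xy 75.9 -0.1 z 20.8
knob pts 102 [671.17225463  94.38688959  67.60052498]
231 240 231 242
[[669.78515436  94.75712777  74.        ]]
turn [-0.  -0.1 59.1] shift [-168.5  256.6    0.4] | at [397.3 218.8 140.5] 98.1 j6 0.24 t 38.5 w 0.0562
```

View pics/side14.png

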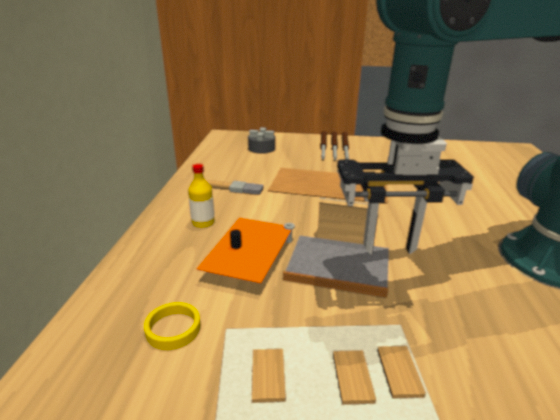

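All three tiles lie bare side up on the white board, at about (268,375), (353,376) and (401,371) px. The knob is at (236,238). Going to the knob.

Emit:
{"name": "arm_command", "arguments": {"targets": [0,0,8,-22,33,0,-0.2,0,0,16,-44,67,0,-0.2,0,0,24,-66,100,0,-0.2,0,0,32,-88,134,0,-0.2,0,0,40,-110,167,0,-0.2,0,0,48,-132,200,0,-0.2,0,0,56,-152,232,0,-0.2,0,0,59,-168,256,0,-0.2,0,0,59,-168,256,0,-0.2,0,0,59,-168,256,0,-0.2,0,0,59,-168,256,0,-0.2]}}

```text
time: 39.6
tool_pos: [0.6736, 0.0892, 0.1405]
ee_rot: [-3.141, -0.0, 0.684]
wrist_force: [-0.6, -0.2, -0.2]
width: 0.0563
finger_force: 0.0
```

```bash
python3 board.py 15; python3 -c "
from h import *
go(674,89,51,39)"
```

```text
board tile (array([379.6, 346.6], dtype=float32), [45.7, 84.4], 98.0) board xy -113.2 0.1 z 20.6
board tile (array([447.3, 362.9], dtype=float32), [44.3, 84.3], 98.1) board xy -43.9 6.9 z 20.7
board tile (array([566.9, 372.3], dtype=float32), [45.2, 84.5], 98.3) board xy 75.9 -0.2 z 20.6
board tile (array([490.7, 336.2], dtype=float32), [163.8, 292.2], 7.9) board xy -4.6 -25.5 z -0.9
turn [-0.  -0.   0.2] shift [ 0.3  0.4 89.8] | at [673.5  89.  140.8] 39.2 j6 0.93 t 39.65 w 0.0562
```

Emit:
{"name": "arm_command", "arguments": {"targets": [0,0,0,0,0,35,-0.2,0,0,0,0,0,65,-0.2,0,0,0,0,0,82,-0.2,0,0,0,0,0,90,-0.2,0,0,0,0,0,90,-0.2,0,0,0,0,0,90,-0.2,0,0,0,0,0,90,1,0,0,0,0,0,90,1,0,0,0,0,0,90,1,0,0,0,0,0,90,1,0,0,0,0,0,90,1,0,0,0,0,0,90,1,0,0,0,0,0,90,1]}}

```text
time: 40.95
tool_pos: [0.6746, 0.0874, 0.051]
ee_rot: [3.141, -0.001, 0.681]
wrist_force: [-0.5, -0.4, 0.6]
width: 0.0234
finger_force: 30.0
```

```bash
python3 arc.py -1.68 18 2 1 | sed 's/np.float64(\([^)]*\))/\1/g'
```

```text
r 133.84149789025918 cover 1.6785061853997396 w 0.023369646325868212 F [-0.5 -0.4  0.6]
[0, 0, -5.3, -1, -12, 0, 1.0, 0, 0, -10.7, -3, -25, 0, 1.0, 0, 0, -16.0, -6, -37, 0, 1.0, 0, 0, -21.4, -10, -49, 0, 1.0, 0, 0, -26.7, -15, -60, 0, 1.0, 0, 0, -32.1, -21, -71, 0, 1.0, 0, 0, -37.4, -29, -81, 0, 1.0, 0, 0, -42.8, -37, -90, 0, 1.0, 0, 0, -48.1, -46, -99, 0, 1.0, 0, 0, -53.5, -55, -107, 0, 1.0, 0, 0, -58.8, -66, -114, 0, 1.0, 0, 0, -64.2, -77, -120, 0, 1.0, 0, 0, -69.5, -88, -124, 0, 1.0, 0, 0, -74.9, -100, -128, 0, 1.0, 0, 0, -80.2, -113, -131, 0, 1.0, 0, 0, -85.6, -125, -132, 0, 1.0, 0, 0, -90.9, -138, -132, 0, 1.0, 0, 0, -96.3, -150, -131, 0, 1.0, 0, 0, -96.3, -150, -131, 0, 1.0, 0, 0, -96.3, -150, -131, 0, 1.0]
```

Emit:
{"name": "arm_command", "arguments": {"targets": [0,0,-5.3,-1,-12,0,1,0,0,-10.7,-3,-25,0,1,0,0,-16,-6,-37,0,1,0,0,-21.4,-10,-49,0,1,0,0,-26.7,-15,-60,0,1,0,0,-32,-21,-71,0,1,0,0,-37.4,-29,-81,0,1,0,0,-42.8,-37,-90,0,1,0,0,-48,-46,-99,0,1,0,0,-53.5,-55,-107,0,1,0,0,-59,-66,-114,0,1,0,0,-64,-77,-120,0,1,0,0,-69.5,-88,-124,0,1,0,0,-75,-100,-128,0,1,0,0,-80,-113,-131,0,1,0,0,-85.6,-125,-132,0,1,0,0,-91,-138,-132,0,1,0,0,-93,-144,-132,0,1,0,0,-93,-144,-132,0,1,0,0,-93,-144,-132,0,1]}}

```text
time: 42.95
tool_pos: [0.4793, 0.0985, 0.0509]
ee_rot: [-3.141, 0.001, 2.302]
wrist_force: [-2.3, -2.3, 3.3]
width: 0.0237
finger_force: 30.0
```

```bash
python3 arc.py -0.08 4 3 1 | sed 's/np.float64(\([^)]*\))/\1/g'
```

```text
r 133.6781251037795 cover 0.037977245804753146 w 0.023693315552657565 F [-2.3 -2.3  3.3]
[0, 0, -1.1, 0, -3, 0, 1.0, 0, 0, -2.3, 0, -5, 0, 1.0, 0, 0, -3.4, 0, -8, 0, 1.0, 0, 0, -4.6, -1, -11, 0, 1.0, 0, 0, -4.6, -1, -11, 0, 1.0, 0, 0, -4.6, -1, -11, 0, 1.0, 0, 0, -4.6, -1, -11, 0, 1.0]
```

Emit:
{"name": "arm_command", "arguments": {"targets": [0,0,-1,0,-2,0,1,0,0,-2,0,-4,0,1,0,0,-2,0,-5,0,1,0,0,-2,0,-5,0,1]}}

```text
time: 43.35
tool_pos: [0.4761, 0.0959, 0.0508]
ee_rot: [3.14, 0.001, 2.339]
wrist_force: [-1.0, -3.0, 2.9]
width: 0.0239
finger_force: 30.0
```

```bash
python3 arc.py -0.08 4 3 1 | head -1
```

```text
r 134.0632789610783 cover 0.007608069297321052 w 0.023853965961298695 F [-1.  -3.   2.9]
```

Emit:
{"name": "arm_command", "arguments": {"targets": [0,0,0,0,-2,0,1,0,0,0,0,-4,0,1,0,0,0,0,-5,0,1,0,0,0,0,-5,0,1]}}

```text
time: 43.75
tool_pos: [0.4729, 0.0928, 0.0509]
ee_rot: [3.139, 0.001, 2.34]
wrist_force: [3.2, -0.0, 1.2]
width: 0.0234
finger_force: 30.0
```

```bash
python3 arc.py -0.08 4 3 1 | head -1
```

```text
r 134.2362627090055 cover -0.025804958379838094 w 0.0234419650717179 F [ 3.2 -0.   1.2]
```

Emit:
{"name": "arm_command", "arguments": {"targets": [0,0,0,0,-2,0,1,0,0,0,0,-3,0,1,0,0,0,0,-3,0,-0.3,0,0,0,0,-3,0,-0.3,0,0,0,0,-3,0,-0.3,0,0,0,0,-3,0,-0.3,0,0,0,0,-3,-30,-0.3,0,0,0,0,-3,-80,-0.3,0,0,0,0,-3,-130,-0.3,0,0,0,-40,-40,-150,-0.3,0,0,0,-80,-80,-150,-0.3,0,0,0,-120,-120,-150,-0.3,0,0,0,-120,-120,-150,-0.3,0,0,0,-120,-120,-150,-0.3,0,0,0,-120,-120,-150,-0.3]}}

```text
time: 45.25
tool_pos: [0.4688, -0.0771, 0.2002]
ee_rot: [3.141, -0.001, 2.338]
wrist_force: [0.6, 0.0, 0.5]
width: 0.0612
finger_force: 0.0
```

```bash
python3 board.py 16
python3 - <<'E'
from h import *; from st import *
s=snap("side","side16"); h=hsv(s)
print(robot.get_obs()["tool_pos"],robot.get_obs()["wrist_force"])
o=(h[...,0]>5)&(h[...,0]<18)&(h[...,1]>215)&(h[...,2]>120)
for c in blobs(o,800):
    r=rect(s,c,.038); print("cover",r,zmed(s,c),"angle from station x:",r[2]-171.9,"station",L(r[0]))
E
```

```text
board tile (array([379.5, 346.6], dtype=float32), [45.6, 85.0], 98.1) board xy -113.3 0.1 z 20.6
board tile (array([447.2, 362.6], dtype=float32), [44.4, 85.0], 97.7) board xy -44.0 6.6 z 20.7
board tile (array([566.9, 372.4], dtype=float32), [45.2, 84.8], 98.1) board xy 75.9 -0.1 z 20.6
board tile (array([489.8, 351.4], dtype=float32), [194.5, 294.1], 7.7) board xy -3.4 -10.3 z -1.0
[ 0.46902695 -0.07614864  0.20039911] [ 0.25613582  0.30989052 -0.6685322 ]
cover (array([483. ,  71.6], dtype=float32), [134.1, 202.2], 171.8) 37.9 angle from station x: -0.09999999999999432 station (np.float64(22.456556114415932), np.float64(78.54777437852047))
```

View pics/side16.png

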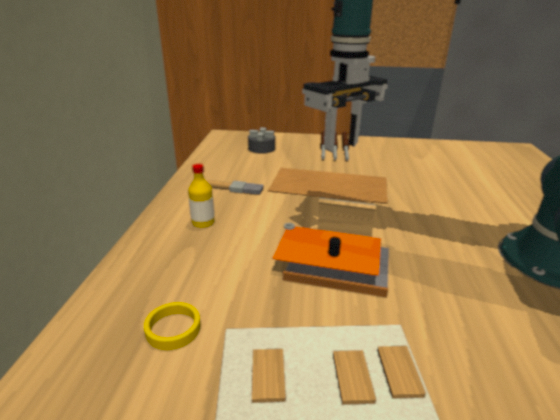

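The cover is shut (0.1° from the station axis), over the pad at about (330,250). The three tiles lie bare side up and flat on the white board, and the arm is clear.

```bash
python3 -c "
from bench import robot
print(robot.close_job())"
```

```text
the job is handed in; nothing more can be done
None
```

The job is handed in: all three tiles lie flat and bare side up on the coating board, the cover measures shut over the pad, and the bottle, brush and tape were not touched; no verdict came back.

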